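# Shift the strap roller's gearbox from second to third

### The job

Change the strap-rolling machine from second gear to third: push its gear lever forward out of the near left slot into neutral, across to the right, and on forward until it is fully home in the third slot, the far right one. Push the lever with the outside of closed fingers, never taking it between them; do not ram it or put it into first (far left) or fourth (near right) on the way, and leave the other things on the bench and machine where they are.

Things in the scene. Friction and masses are not known exactly. Their poses are not given: they have to be found in the camera images.
- roller_machine: Bench machine, bolted down: grey gearbox with a gear lever on top, motor behind it, roll stand to its left. Origin on the bench below the lever's neutral centre; x forward (away from operator and robot), y left, z up. Gearbox x -110 to 140, y -95 to 95 mm, lid 98 mm high, on it a turret 104 mm square up to 138 mm. Motor x 130 to 320 mm, 126 mm high. The space round the knob is free.
- roll_stand (a point): Middle of the roll stand, 255 mm left of the gate at the height of its cheeks (182 mm). Axes as the machine. The stand reaches y -107 to +130 mm and x -160 to +125 mm from here; two pressure screws with cross bars (at y -90 and +90 mm) rise 30 mm above the cheeks.
- gate (a point): Centre of the top of the aluminium gate plate, 138 mm above the bench; axes as the machine. Its H-shaped opening: two fore-and-aft slots 15 mm wide, 18 mm left and right of the centre, joined by a cross channel (neutral) 18 mm wide at x = 0. Seen by the operator on the -x side: first gear far left, second near left, third far right, fourth near right.
- gear_lever: The gear lever: a 10 mm steel rod with a black ball knob, passing through the gate. Origin at its pivot, 65 mm above the bench on the machine's z axis; z points up along the rod.
- knob (a point): Centre of the black ball knob, 44 mm in diameter, 180 mm up the rod from the pivot: 245 mm above the bench when upright. z along the lever. In the machine frame it is at x = 180 sin(lever_fore), y = 180 cos(lever_fore) sin(lever_across), z = 65 + 180 cos(lever_fore) cos(lever_across) mm.
- lever_fore (a joint): Fore-and-aft tilt of the lever (rad): 0 in neutral, positive forward; about +0.335 fully home in a far slot, -0.335 in a near one (stops). Starts between -0.32 and -0.12 in the near left slot. No spring: friction of about 3 N at the knob, it stays where left. It can be moved across only while within about 0.05 of 0.
- lever_across (a joint): Sideways tilt (rad), positive to the left: about +0.25 in the left slots, -0.25 in the right slots, with 0.04 play; the gate stops it at about +-0.29. No spring: about 3 N at the knob, it stays where left. The gate plate blocks the rod except along the H.
- oil_bottle: Bystander: white closed bottle, 54 mm wide, 130 mm high, standing right of the gearbox. Origin: centre of its underside.
- rivet_jar: Bystander: glass jar with steel lid, 60 mm wide, 75 mm high, right and in front of the gearbox. Origin: centre of its underside.
- mallet: Bystander: wooden-handled rubber mallet, 260 mm long, lying on the bench to the right. Origin under its middle, x along it.
- awl: Bystander: awl with dark wooden handle, 130 mm long, 26 mm thick, lying crosswise on the gearbox lid (98 mm above the bench) just behind the gate turret. Origin under its middle, x along it.
- spanner: Bystander: steel spanner, 120 mm long, lying on the machine's feed table (104 mm above the bench), left of the lever. Origin under its middle, x along it.
- die: Bystander: round steel cutting die, 66 mm wide, 80 mm high with its striking stem, standing right of the rear of the gearbox. Origin: centre of its underside.
- mug: Bystander: white mug, 80 mm wide, 90 mm high, on the left of the bench. Origin: centre of its underside.

How it is judged:
By the outcome, as a careful person would: the job done as asked, in the order asked, and still so for the second after the job is handed in, with the robot touching nothing.
It also fails if it takes over 59 s, if anything falls off the work surface, if the arm or the gripper's body presses on something with over 40 N, if the wrist force passes 120 N, or if a joint passes its speed limit or range.

### The arm

A 6-joint arm with a two-finger parallel gripper is mounted at the origin on the work surface. World frame = base frame: x ahead of the robot, y to its left, z up, the work surface at z = 0. Lengths are in m, angles in rad, forces in N, time in s.
With the tool pointing down it reaches from about 0.325 to 0.9 m from the base axis. Payload 6.1 kg.
Tool frame: the origin (TCP) lies on the mounting face of the last link; the fingertips stand 182 mm ahead of it and the grasp point (between the pads) lies 164 mm ahead of it; z points along the fingers, x is the direction in which the jaws open and shut, and the axes are right-handed (so a half turn about z gives the same grasp; the last joint's range is limited). The gripper opens to 87 mm and grips with 3 to 60 N. Pads are 19 mm wide; open, the fingers measure 117 mm over their backs; the gripper's body (75 mm by 190 mm) begins 51 mm behind the grasp point.
Start: joints at [1.125, 0.22, 1.526, -0, 1.395, -0.126], TCP at [0.196, 0.593, 0.405] pointing down, gripper open.
Joint ranges: [-2.98, 2.98], [-0.91, 2.08], [0.09, 2.57], [-1.24, 4.39], [0.2, 2.65], [-2.68, 2.68]. Speed limits (rad/s): [2.57, 2.57, 3.01, 3.14, 3.14, 3.14].

### API

Orientations are given as a 3x3 rotation matrix whose columns are the frame's x, y, z axes.
In Python, from bench import r gives the robot as it stands.
- The arm moves only by the shell command python3 -m inch 'ROWS' [OPENING]. ROWS is JSON, a list of rows, each a list of 4 numbers: the shift along the tool's x, y, z in cm, then the turn about the tool's z in degrees. In form: [[dx, dy, dz, yaw], ...]. A call has 1 to 20 rows; each row is the pose to reach, as a shift and turn from the pose commanded when the call began, along the tool's axes at that moment; what a row does not reach only later rows make up. A row lasts 1/12 s, in which the tool goes at most 41.7 mm and 7.16 degrees, less where a joint would pass 70% of its speed; a pose out of reach is approached as far as the arm can. A call with a gripper value outside its range is refused whole. OPENING is the finger opening in cm, from 0 to 8.7, set as the call begins (- or left out, the last holds). The fingers move at their own pace and stop on an object; the grip force is fixed at half the most. Time passes only in rows, so rows that repeat a pose let the fingers close. It gives the time, the measured TCP pose, the force and the opening at its end, in the units of the state.
- r.state(): the state, without advancing time (a new reading comes with each control period).
- r.read_camera(name): name is "scene" or "top" or "wrist"; returns a dict with "image" (384x512x3 uint8, blue, green, red), "camera_matrix" (3x3 intrinsics, pixels), "position" and "orientation" of the camera in the world; the wrist camera has in their place "tool_from_camera" (4x4, takes a point from camera to tool coordinates, whose origin is the TCP and whose axes are the tool frame's). Camera axes: x right, y down, z forward; pixel columns grow to the right and rows downward; lengths in m; the calibration is good to about 2 mm. A picture is of the moment at which its call begins: read the wrist's pose just before it. There is no depth.
- r.close_job(): hands the job in, once; it reports no verdict.
The state is a dict: "clock": time; "q": joint angles; "dq": joint speeds; "effort": joint torques, N m; "tcp_pos": TCP position; "ee_rot": TCP orientation; "force": force on the tool from outside, world axes, zero at the start; "moment": the same for the moment, N m; "finger_gap": finger opening in m.
Only numpy, scipy, OpenCV 4.12 (cv2) and the standard library are available. Lean on these libraries where they do the work, as an engineer would, in place of code of your own. Each camera call takes 0.05 s, during which the arm holds its last target. There are 200 camera calls.

## Working session

There is one attempt and no reset: what is moved stays moved. The work goes in short steps, Python scripts to look and compute and a shell command to move; the robot and the scene stay as the last step left them, time stands still between calls to the robot, and variables do not carry over. Pictures are saved under pics/ and viewed, about 8 in all and at most 12, crops included, and the job is handed in when it is done.

```bash
mkdir -p pics
cat > h.py <<'E'
import numpy as np, cv2
from bench import r
def shot(n,f):
    c=r.read_camera(n); cv2.imwrite('pics/'+f,c['image']); return c
def proj(c,P):
    R=np.array(c['orientation']);p=R.T@(np.array(P)-c['position']);u=np.array(c['camera_matrix'])@p;return u[:2]/u[2]
def ray(c,uv):
    d=np.array(c['orientation'])@np.linalg.inv(c['camera_matrix'])@np.array([*uv,1.]);return np.array(c['position']),d/np.linalg.norm(d)
def plane(c,uv,z):
    o,d=ray(c,uv);return o+d*(z-o[2])/d[2]
def tri(c1,a,c2,b):
    o,d=ray(c1,a);p,e=ray(c2,b);s=np.linalg.lstsq(np.c_[d,-e],p-o,rcond=None)[0]
    A=o+s[0]*d;B=p+s[1]*e;return (A+B)/2,np.linalg.norm(A-B)
E
python3 - <<'E'
from h import *
a=shot('scene','s0.png');b=shot('top','t0.png')
import pickle;pickle.dump((a,b),open('c0.pkl','wb'))
s=r.state();print(s['clock'],s['tcp_pos'],np.round(s['ee_rot'],3),s['finger_gap'])
for c in(a,b):print(np.round(c['position'],3))
E
```

```text
0.1 [0.1963841  0.59308266 0.40371944] [[ 0.314  0.949 -0.001]
 [ 0.949 -0.314 -0.002]
 [-0.002 -0.    -1.   ]] 0.08708968162405391
[1.218 0.373 0.917]
[0.419 0.12  1.415]
```

View pics/s0.png

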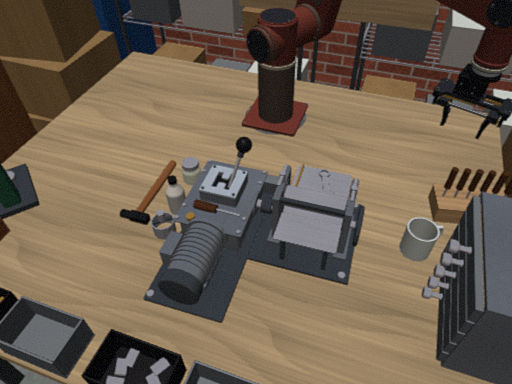

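View pics/t0.png

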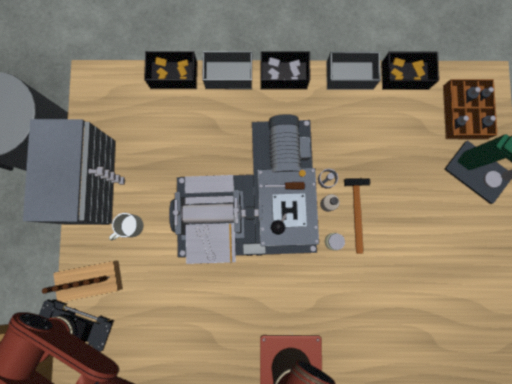

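The scene view shows the knob at about (244,145). In the top view the knob is at (278,227) and the pale gate plate at (290,210), with the machine nearly aligned to the world axes. Next I'll measure these.

Run:
```python
from h import *
import pickle;a,b=pickle.load(open('c0.pkl','rb'))
def comp(im,x0,x1,y0,y1,f):
    m=np.zeros(im.shape[:2],np.uint8);m[y0:y1,x0:x1]=f(im[y0:y1,x0:x1].astype(int))*255
    cs=cv2.findContours(m,cv2.RETR_EXTERNAL,cv2.CHAIN_APPROX_NONE)[0];return max(cs,key=cv2.contourArea)
dark=lambda p:p.max(2)<45
ka=comp(a['image'],230,260,132,160,dark);kb=comp(b['image'],266,290,217,238,dark)
ea=cv2.minEnclosingCircle(ka);eb=cv2.minEnclosingCircle(kb);print(ea,eb)
K,g=tri(a,ea[0],b,eb[0]);print('knob',K,g)
gp=comp(b['image'],262,320,185,240,lambda p:p.min(2)>165)
hull=cv2.convexHull(gp);rc=cv2.minAreaRect(hull);print(rc)
bx=cv2.boxPoints(rc);W=np.array([plane(b,p,.138) for p in bx]);print(W.round(4));print('gate',W.mean(0),np.linalg.norm(np.diff(W,axis=0),axis=1))
z=cv2.resize(b['image'][170:260,235:345],None,fx=6,fy=6,interpolation=cv2.INTER_CUBIC)
z2=cv2.resize(a['image'][125:225,190:280],None,fx=5,fy=5,interpolation=cv2.INTER_CUBIC)
h=max(z.shape[0],z2.shape[0]);z2=cv2.resize(z2,(135,150)) if 0 else z2
cv2.imwrite('pics/z0.png',z)
```

```text
((242.0, 146.5), 9.962529182434082) ((277.368408203125, 226.7894744873047), 6.482561111450195)
knob [0.45851848 0.05311936 0.22491344] 0.003910721693406194
((288.82769775390625, 209.89846801757812), (32.172611236572266, 31.617910385131836), 86.8201675415039)
[[ 0.5619  0.0665  0.138 ]
 [ 0.5679 -0.0335  0.138 ]
 [ 0.4664 -0.0381  0.138 ]
 [ 0.4605  0.061   0.138 ]]
gate [0.51419822 0.01396957 0.138     ] [0.10021295 0.10161828 0.09927007]
```

View pics/z0.png

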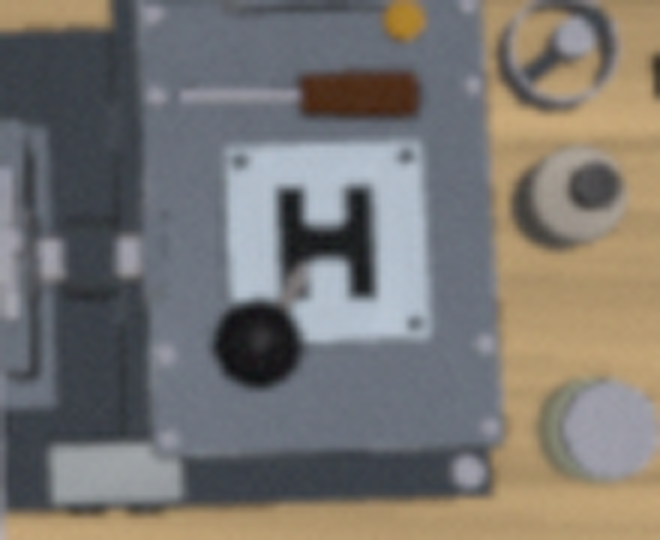

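The plate gives the gate centre at (0.514, 0.014), with the machine turned about +3.1°. The crop shows the knob at about (258,343) with the rod in the near left slot. That puts the lever at fore ≈ -0.3, across ≈ +0.25. I'll close the fingers and go behind the knob, high up.

```bash
python3 -m inch '[[0,0,-2.5,0],[0,0,-4.6,0],[-3,2.4,-4.6,-3],[-6,4.9,-4.6,-6],[-9,7.3,-4.6,-10],[-12,9.7,-4.6,-14],[-15,12.2,-4.6,-18],[-18,14.6,-4.6,-21.4],[-21,17,-4.6,-21.4],[-24,19.5,-4.6,-21.4],[-27,21.9,-4.6,-21.4],[-30,24.3,-4.6,-21.4],[-33,26.8,-4.6,-21.4],[-36,29.2,-4.6,-21.4],[-39,31.6,-4.6,-21.4],[-42,34,-4.6,-21.4],[-44,35.7,-4.6,-21.4],[-45,36.5,-4.6,-21.4],[-45,36.5,-4.6,-21.4],[-45,36.5,-4.6,-21.4]]' 0
python3 - <<'E'
from h import *
s=r.state();print(s['clock'],s['tcp_pos'],np.round(s['ee_rot'],3),s['finger_gap'],s['force'])
E
```

```text
clock: 1.77
tcp_pos: [0.4015, 0.051, 0.4503]
ee_rot: [[-0.052, 0.999, -0.001], [0.999, 0.052, 0.0], [0.001, -0.001, -1.0]]
force: [0.1, -0.2, 0.4]
finger_gap: 0.0005
1.7667 [0.40145666 0.05096649 0.45034437] [[-0.052  0.999 -0.001]
 [ 0.999  0.052  0.   ]
 [ 0.001 -0.001 -1.   ]] 0.0004896858697018016 [ 0.09500476 -0.21328148  0.36501301]
```

```bash
python3 -m inch '[[0,0,2,0],[0,0,4,0],[0,0,6,0],[0,0,6,0],[0,1,6,0],[0,1.5,6,0],[0,2,6,0],[0,2.4,6,0],[0,2.8,6,0],[0,3.2,6,0],[0,3.6,6,0],[0,4,6,0],[0,4.4,6,0],[0,4.8,6,0],[0,5.2,6,0],[0,5.6,6,0],[0,6,6,0],[0,6.3,6,0],[0,6.5,6,0],[0,6.5,6,0]]'
python3 - <<'E'
from h import *
import pickle
a=shot('scene','s1.png');b=shot('top','t1.png');pickle.dump((a,b),open('c1.pkl','wb'))
z1=cv2.resize(a['image'][110:220,180:290],(440,440),interpolation=cv2.INTER_CUBIC)
z2=cv2.resize(b['image'][165:255,235:325],(360,440),interpolation=cv2.INTER_CUBIC)
cv2.imwrite('pics/z1.png',np.hstack([z1,z2]))
R=np.array([[.9985,-.054],[.054,.9985]])
for f in(-.15,-.1,-.05,0):
    k=180*np.array([np.sin(f),np.cos(f)*np.sin(.25),np.cos(f)*np.cos(.25)])/1e3
    P=[*(np.array([.514,.014])+R@k[:2]),.065+k[2]];print(f,(proj(a,P)-[180,110])*4,(proj(b,P)-[235,165])*[4,440/90]+[440,0])
E
```

```text
clock: 3.43
tcp_pos: [0.4668, 0.0548, 0.3907]
ee_rot: [[-0.054, 0.999, 0.0], [0.999, 0.054, -0.0], [-0.0, 0.0, -1.0]]
force: [-3.0, 0.8, 1.6]
finger_gap: 0.0003
-0.15 [240.52475641 157.15631486] [608.18254212 255.91015185]
-0.1 [236.51232866 164.65679428] [607.18791412 240.80684086]
-0.05 [232.29106269 172.78358492] [606.31079368 225.67005465]
0 [227.87151506 181.52061259] [605.55421873 210.55441664]
```

View pics/z1.png

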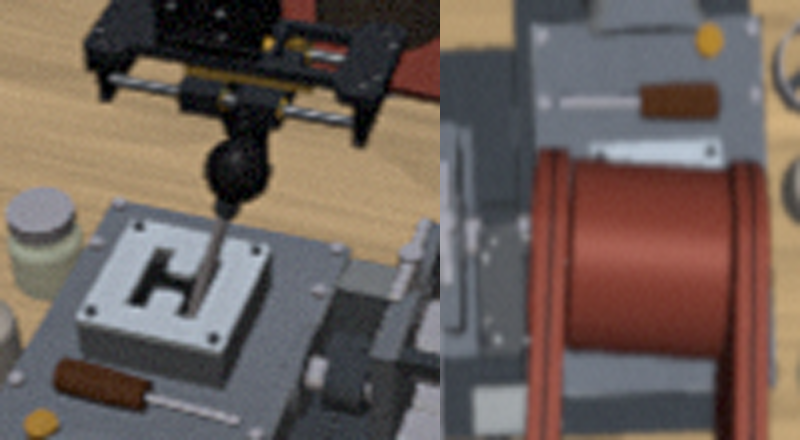

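The scene crop shows the knob at (238,170) in front of the closed fingers, with the rod still in the left slot. That is fore ≈ -0.08, as planned. I'll push the remaining 1.3 cm slowly, then back off and look.

```bash
python3 -m inch '[[0,0.3,0,0],[0,0.6,0,0],[0,0.9,0,0],[0,1.1,0,0],[0,1.3,0,0],[0,1.3,0,0],[0,0.8,0,0],[0,0,0,0],[0,-1.2,0,0],[0,-1.2,0,0]]'
python3 - <<'E'
from h import *
import pickle
a=shot('scene','s2.png');pickle.dump(a,open('c2.pkl','wb'))
cv2.imwrite('pics/z2.png',cv2.resize(a['image'][110:220,180:290],(550,550),interpolation=cv2.INTER_CUBIC))
R=np.array([[.9985,-.054],[.054,.9985]])
for f in(-.1,-.05,0,.05):
    k=180*np.array([np.sin(f),np.cos(f)*np.sin(.25),np.cos(f)*np.cos(.25)])/1e3
    P=[*(np.array([.514,.014])+R@k[:2]),.065+k[2]]
    Q=[*(np.array([.514,.014])+R@(k[:2]*.073/k[2])),.138];print(f,(proj(a,P)-[180,110])*5,(proj(a,Q)-[180,110])*5)
E
```

```text
clock: 4.37
tcp_pos: [0.4528, 0.0542, 0.3903]
ee_rot: [[-0.054, 0.999, -0.001], [0.999, 0.054, -0.0], [-0.0, -0.001, -1.0]]
force: [0.0, -1.2, 0.2]
finger_gap: 0.0005
-0.1 [295.64041083 205.82099285] [253.258132   348.64387281]
-0.05 [290.36382836 215.97948115] [250.98356462 353.32972279]
0 [284.83939382 226.90076574] [248.7100348  358.01343527]
0.05 [279.08189204 238.56055987] [246.42613445 362.71851215]
```

View pics/z2.png

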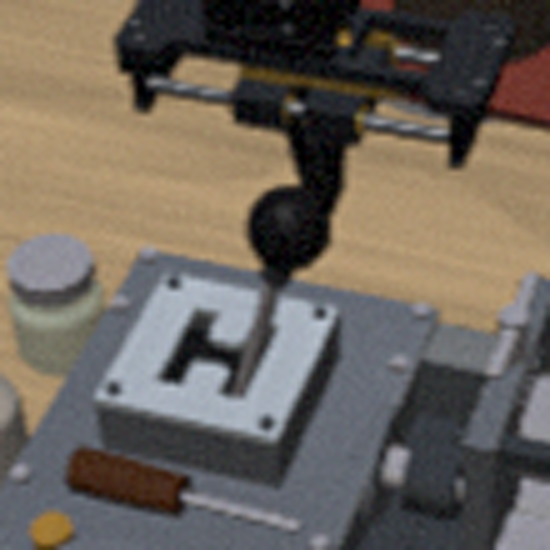

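The knob is at about (289,227), against a prediction of (285,227) for fore = 0. The rod stands at the mouth of the cross channel, so it is in neutral. I'll go round to its left side and push right.

```bash
python3 -m inch '[[2,0,-0.7,0],[4,0,-0.7,0],[5.5,0,-0.7,0],[5.5,0,-0.7,0],[5.5,2,-0.7,0],[5.5,4,-0.7,0],[5.5,5.9,-0.7,0],[5.5,5.9,-0.7,0],[4.5,5.9,-0.7,0],[4,5.9,-0.7,0],[3.6,5.9,-0.7,0],[3.2,5.9,-0.7,0],[2.8,5.9,-0.7,0],[2.4,5.9,-0.7,0],[2,5.9,-0.7,0],[1.6,5.9,-0.7,0],[1.2,5.9,-0.7,0],[0.8,5.9,-0.7,0],[0.4,5.9,-0.7,0],[0.4,5.9,-0.7,0]]'
```

```text
clock: 6.08
tcp_pos: [0.5131, 0.0606, 0.3979]
ee_rot: [[-0.053, 0.999, 0.0], [0.999, 0.053, -0.001], [-0.001, 0.0, -1.0]]
force: [0.2, 1.1, 1.7]
finger_gap: 0.0003
```

```bash
python3 -m inch '[[-0.4,0,0,0],[-0.8,0,0,0],[-1.2,0,0,0],[-1.6,0,0,0],[-2,0,0,0],[-2.4,0,0,0],[-2.8,0,0,0],[-3.2,0,0,0],[-3.6,0,0,0],[-4,0,0,0],[-4.4,0,0,0],[-4.7,0,0,0],[-5,0,0,0],[-5.2,0,0,0],[-5.2,0,0,0]]'
python3 - <<'E'
from h import *
import pickle
a=shot('scene','s3.png');pickle.dump(a,open('c3.pkl','wb'))
cv2.imwrite('pics/z3.png',cv2.resize(a['image'][110:220,180:290],(550,550),interpolation=cv2.INTER_CUBIC))
R=np.array([[.9985,-.054],[.054,.9985]])
for f,l in((0,-.15),(0,-.2),(0,-.25),(.05,-.25),(-.05,-.25)):
    k=180*np.array([np.sin(f),np.cos(f)*np.sin(l),np.cos(f)*np.cos(l)])/1e3
    P=[*(np.array([.514,.014])+R@k[:2]),.065+k[2]]
    print(f,l,(proj(a,P)-[180,110])*5)
E
```

```text
clock: 7.33
tcp_pos: [0.5158, 0.0089, 0.3973]
ee_rot: [[-0.053, 0.999, -0.001], [0.999, 0.053, -0.0], [-0.0, -0.001, -1.0]]
force: [-0.2, 0.3, -0.9]
finger_gap: 0.0004
0 -0.15 [152.77206111 196.53711421]
0 -0.2 [136.99506283 195.80429966]
0 -0.25 [121.55857785 195.75817062]
0.05 -0.25 [115.18867873 207.07467618]
-0.05 -0.25 [128.14340369 185.24929442]
```

View pics/z3.png

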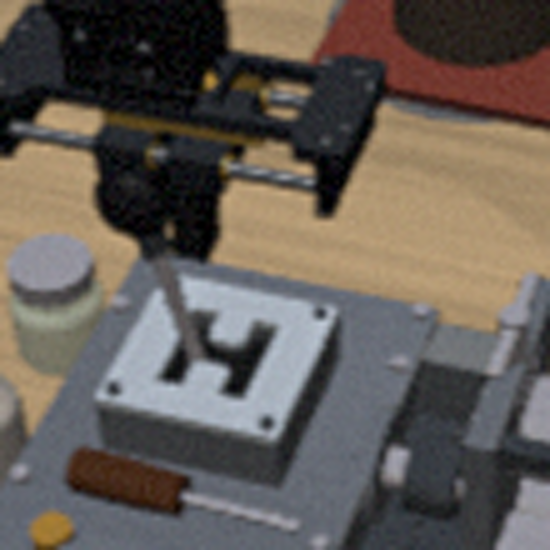

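The knob is partly hidden at about (132,200), and the rod sits in the right end of the cross channel, with across ≈ -0.23. I'll nudge it 4 mm further, then go round behind it.

```bash
python3 -m inch '[[-0.2,0,0,0],[-0.4,0,0,0],[-0.4,0,0,0],[0.5,0,0,0],[2,0,0,0],[2,0,0,0],[2,-2,0,0],[2,-4,0,0],[2,-6,0,0],[2,-6,0,0],[0,-6,0.5,0],[-2,-6,0.5,0],[-4,-6,0.5,0],[-4,-6,0.5,0]]'
python3 - <<'E'
from h import *
import pickle
a=shot('scene','s4.png')
cv2.imwrite('pics/z4.png',cv2.resize(a['image'][110:220,180:290],(550,550),interpolation=cv2.INTER_CUBIC))
E
```

```text
clock: 8.55
tcp_pos: [0.4587, -0.036, 0.3932]
ee_rot: [[-0.052, 0.999, 0.001], [0.999, 0.052, -0.002], [-0.002, 0.001, -1.0]]
force: [-0.1, 0.6, 0.2]
finger_gap: 0.0
```

View pics/z4.png

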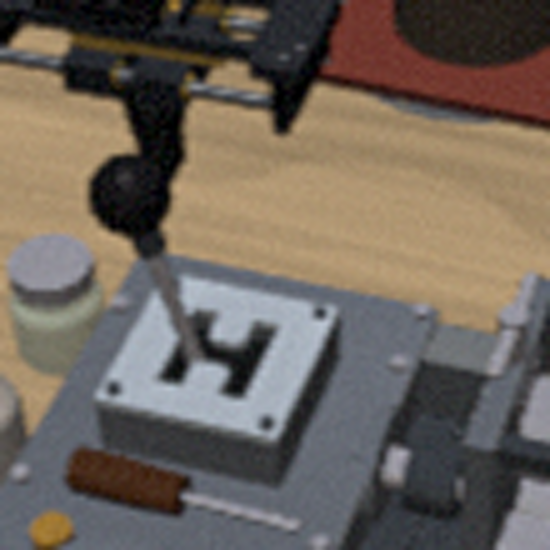

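The knob is clear at (130,194) and the rod is at the right end of neutral, in line with the far right slot. Now I'll push forward gently, watching the force.

```bash
python3 -m inch '[[0,1,0,0],[0,2,0,0],[0,2.4,0,0],[0,2.8,0,0],[0,3.1,0,0],[0,3.4,0,0],[0,3.7,0,0],[0,4,0,0],[0,4.3,0,0],[0,4.6,0,0],[0,4.9,0,0],[0,5,0,0]]'
```

```text
clock: 9.6
tcp_pos: [0.5085, -0.031, 0.3927]
ee_rot: [[-0.054, 0.999, 0.0], [0.999, 0.054, 0.0], [0.0, 0.0, -1.0]]
force: [-3.3, 1.0, 0.8]
finger_gap: 0.0001
```

Only the 3 N friction shows, so the lever is in the slot. I'll continue towards the stop.

```bash
python3 -m inch '[[0,0.3,0,0],[0,0.6,0,0],[0,0.9,0,0],[0,1.2,0,0],[0,1.5,0,0],[0,1.8,0,0],[0,2.1,0,0],[0,2.4,0,0],[0,2.6,0,0],[0,2.8,0,0],[0,3,0,0],[0,3.1,0,0],[0,3.2,0,0],[0,3.2,0,0]]'
```

```text
clock: 10.77
tcp_pos: [0.5401, -0.0293, 0.3927]
ee_rot: [[-0.054, 0.999, -0.0], [0.999, 0.054, -0.0], [-0.0, -0.0, -1.0]]
force: [-2.5, 0.3, -2.1]
finger_gap: 0.0004
```

```bash
python3 -m inch '[[0,0.1,0,0],[0,0.2,0,0],[0,0.2,0,0]]'
```

```text
clock: 11.02
tcp_pos: [0.5417, -0.0292, 0.3924]
ee_rot: [[-0.054, 0.999, -0.002], [0.999, 0.054, 0.0], [0.0, -0.002, -1.0]]
force: [-6.5, 0.1, -0.8]
finger_gap: 0.0007
```

```bash
python3 -m inch '[[0,0.1,0,0],[0,0.1,0,0]]'
```

```text
clock: 11.18
tcp_pos: [0.5423, -0.0292, 0.3923]
ee_rot: [[-0.054, 0.999, -0.003], [0.999, 0.054, 0.0], [0.0, -0.003, -1.0]]
force: [-7.9, 0.1, -0.3]
finger_gap: 0.0005
```

The force is now climbing past friction, so this is the stop. One more small press, then I'll withdraw backwards and up and look.

```bash
python3 -m inch '[[0,0.1,0,0],[0,0.2,0,0],[0,0.2,0,0]]'
```

```text
clock: 11.43
tcp_pos: [0.5437, -0.0291, 0.3921]
ee_rot: [[-0.054, 0.999, -0.006], [0.999, 0.054, -0.0], [0.0, -0.006, -1.0]]
force: [-11.6, -1.1, 1.8]
finger_gap: 0.0004
```

```bash
python3 -m inch '[[0,-1,0,0],[0,-3,0,0],[0,-6,0,0],[0,-9,0,0],[0,-10,-2,0],[0,-11,-5,0],[0,-12,-8,0],[0,-13,-10,0],[3,-13,-10,0],[6,-13,-10,0],[9,-13,-10,0],[12,-13,-10,0],[15,-13,-10,0],[18,-13,-10,0],[21,-13,-10,0],[24,-13,-10,0],[26,-13,-10,0],[26,-13,-10,0],[26,-13,-10,0]]'
python3 - <<'E'
from h import *
import pickle
a=shot('scene','s5.png');b=shot('top','t5.png');pickle.dump((a,b),open('c5.pkl','wb'))
z1=cv2.resize(a['image'][110:240,150:280],(400,400),interpolation=cv2.INTER_CUBIC)
z2=cv2.resize(b['image'][155:255,255:355],(400,400),interpolation=cv2.INTER_CUBIC)
cv2.imwrite('pics/z5.png',np.hstack([z1,z2]))
R=np.array([[.9985,-.054],[.054,.9985]])
for f,l in((.25,-.25),(.3,-.25),(.335,-.25)):
    k=180*np.array([np.sin(f),np.cos(f)*np.sin(l),np.cos(f)*np.cos(l)])/1e3
    P=[*(np.array([.514,.014])+R@k[:2]),.065+k[2]]
    print(f,l,(proj(a,P)-[150,110])*400/130,(proj(b,P)-[255,155])*4+[400,0])
s=r.state();print(s['clock'],s['tcp_pos'],s['force'])
E
```

```text
clock: 13.02
tcp_pos: [0.4011, 0.2244, 0.4935]
ee_rot: [[-0.056, 0.998, 0.002], [0.998, 0.056, 0.001], [0.001, 0.002, -1.0]]
force: [0.1, -0.3, -0.1]
finger_gap: 0.0004
0.25 -0.25 [149.14273847 159.91473133] [601.21694897 146.39552074]
0.3 -0.25 [146.11142418 169.0845897 ] [599.23829875 135.13589242]
0.335 -0.25 [144.1198069  175.72381855] [597.74008698 127.44487199]
13.1167 [0.4013686  0.22316399 0.49324918] [-0.03954428  0.61962799 -0.55419726]
```

View pics/z5.png

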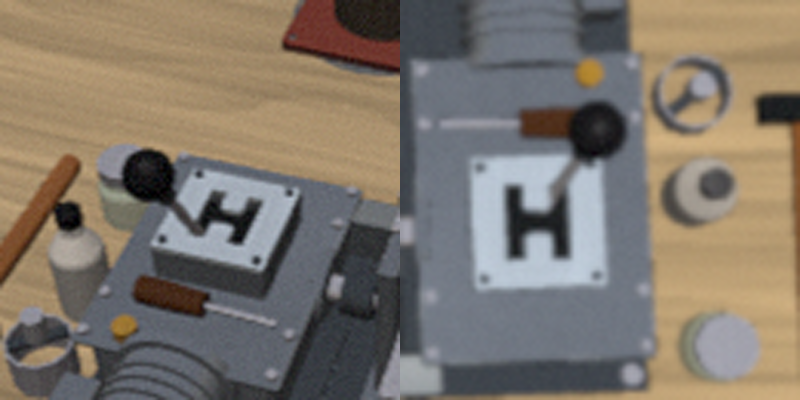

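The knob is at (149,174) in the scene crop and (597,129) in the top crop. The prediction at the stop was (144,176) and (598,127). The rod is in the far right slot, and the awl, bottle, jar and die stand where they were. The gripper is clear, so I'm handing in.

```bash
python3 -c "
from bench import r
print(r.close_job())"
```

```text
the job is handed in; nothing more can be done
None
```

The machine is in third gear and the job is handed in, at about 13 s on the clock. With closed fingers I pushed the lever forward out of second into neutral, then across from its left side, then forward into the far right slot.

- **Seating:** Over the last few millimetres the force climbed from the 3 N friction to about 12 N while the knob held, so the lever is against its stop.
- **Position:** After backing off, both cameras put the knob within 1–2 pixels of where it should be fully home, at fore about 0.33. The camera calibration is only good to about 2 mm, so I rely on the force rise for the last 0.01 rad.
- **Disagreement:** At the right end of neutral the camera gave across as about -0.235, while the finger position implied -0.26. Both are within the slot's play, and the lever went in with friction force only.
- **Surroundings:** The awl, bottle, jar and die looked unmoved in the final close-up pictures. I did not check the mug and spanner again, and only part of the mallet was in view. The gripper was clear, with the force near zero.

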